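# Pack the kitchen mallet into its foam pocket

### The arm

A 6-joint arm with a two-finger parallel gripper is mounted at the origin on the work surface. World frame = base frame: x ahead of the robot, y to its left, z up, the work surface at z = 0. Lengths are in m, angles in rad, forces in N, time in s.
With the tool pointing down it reaches from about 0.375 to 0.975 m from the base axis. Payload 3.8 kg.
Tool frame: the origin (TCP) lies midway between the tips of the shut fingers; the grasp point (between the pads) lies 19 mm behind it; z points along the fingers, y is the line along which they close (so a half turn about z gives the same grasp; the last joint's range is limited). The gripper opens to 85 mm and grips with 20 to 120 N. Pads are 22 mm wide; open, the fingers measure 114 mm over their backs; the gripper's body (76 mm by 85 mm) begins 54 mm behind the grasp point. The pads swing forward as they close: fully open they stand 13 mm farther back than shut.
Start: joints at [-1.339, 0.264, 1.604, -0, 1.274, -0.037], TCP at [0.179, -0.651, 0.231] pointing down, gripper open.
Joint ranges: [-2.63, 2.63], [-0.94, 2.18], [0.31, 2.57], [-1.31, 4.45], [0, 2.66], [-2.55, 2.55]. Speed limits (rad/s): [2.57, 2.57, 3.14, 3.14, 3.14, 3.14].

### API

Orientations are given as a rotation vector (axis times angle).
In Python, from workcell import bot gives the robot as it stands.
- The arm moves only by the tool jog_arm, never from a script. Its argument "motion" is a list of rows, each a list of 5 numbers: the opening, from -1 (shut) to 1 (fully open), then the shift along the tool's x, y, z in mm, then the turn about the tool's z in degrees. In form: [[claw, x, y, z, twist], ...]. A call has 1 to 10 rows; each row shifts and turns the commanded pose from where the row before left it, along the tool's axes as they then stand; what a row does not reach is not made up. A row lasts 1/12 s, in which the tool goes at most 41.7 mm and 7.16 degrees, less where a joint would pass 70% of its speed; a pose out of reach is approached as far as the arm can. A call with a gripper value outside its range is refused whole. The fingers move at their own pace and stop on an object; "force" is the grip in N (left out, the last holds). Time passes only in rows, so rows that do not move let the fingers close. It gives the time, the measured TCP pose, the force, the opening and the grip force at its end, in the units of the state.
- bot.read_state(): the state, without advancing time (a new reading comes with each control period).
- bot.read_camera(name): name is "side" or "top" or "wrist"; returns (picture, depth): 480x640x3 uint8, red, green, blue; 480x640 float32, m along the optical axis (not along the pixel's ray), 0 where there is no reading.
- bot.get_calibration(name): a dict with "vfov" (degrees; the focal length in pixels is half the picture's height over the tangent of half this angle, whatever the lens; pixels are square), "cx", "cy" (the principal point, pixels), "rvec" (rotation vector, rad) and "tvec" (3), from world to camera coordinates, as OpenCV has them; the wrist camera has in their place "tool_from_camera" (4x4, takes a point from camera to tool coordinates, whose origin is the TCP and whose axes are the flange's). Camera axes: x right, y down, z forward; pixel columns grow to the right and rows downward; lengths in m; the calibration is good to about 2 mm. The wrist camera is an equidistant fisheye: a pixel r from the principal point sees the ray r / f radians off the axis. A picture is of the moment at which its call begins: read the wrist's pose just before it. get_calibration takes no time and is no camera call.
- bot.finish_job(): hands the job in; it is judged then, once.
The state is a dict: "time": time; "q": joint angles; "joint_vel": joint speeds; "joint_torque": joint torques, N m; "tool_pos": TCP position; "tcp_rot": TCP orientation; "wrist_force": force on the tool from outside, world axes, zero at the start; "torque": the same for the moment, N m; "width": opening from 0.0 (shut) to 1.0 (fully open); "grip_force": force on a finger pad.
Only numpy, scipy, OpenCV 4.12 (cv2) and the standard library are available. Lean on these libraries where they do the work, as an engineer would, in place of code of your own. Each camera call takes 0.05 s, during which the arm holds its last target. There are 200 camera calls.

### The job

The kitchen is being packed for a house move. Take the wooden mallet with the shorter head, lower it lying flat into the empty mallet-shaped pocket of the grey foam insert, head in the head cut-out, and press it down with the gripper past the springy foam lips until it sits level and fully home; then let go. Leave the wide-headed mallet and the glass jar where they are.

Things in the scene. Friction and masses are not known exactly. Their poses are not given: they have to be found in the camera images.
- mallet: Light wood mallet to pack, lying flat, 217 mm long, 0.2-0.4 kg. Origin: at underside level, below the grip point in mid-handle; x along the handle to the head, z up. Round bare handle 24 mm thick, axis at z 24, x -106 to 53 mm; head block x 53 to 97, 76 wide, z 0 to 48; round pommel 48 mm thick, x -120 to -106. Balances at x about 30.
- pocket (a point): Empty pocket in fixed grey foam (top at z 36 mm): the point where the mallet's origin lies when home, 8 mm above the table; x to its head cut-out. Cuts, mm: head x 43 to 108, y +-49; slot y +-24; pommel x -131 to -95, y +-35; finger notch x +-32, y +-64, floor z -4. Springy lips at x +-38 hold the mallet some 13 mm high until pushed down (2-10 N) at x 0. A packed dough stick lies at y -96.
- wide_mallet: Bystander, not to be moved: the same light wood mallet with a 120 mm wide head (too wide for the pocket); origin and axes as for the other mallet.
- jar: Bystander, not to be moved: glass jar of pasta with a bamboo lid, 86 mm in diameter, 114 mm high; origin at the centre of its underside.

How it is judged:
By the outcome, as a careful person would: the job done as asked, in the order asked, and still so for the second after the job is handed in, with the robot touching nothing.
It also fails if it takes over 43 s, if anything falls off the work surface, if the arm or the gripper's body presses on something with over 40 N, if the wrist force passes 120 N, or if a joint passes its speed limit or range.

## Working session

There is one attempt and no reset: what is moved stays moved. The work goes in short steps, Python scripts to look and compute and a tool call to move; the robot and the scene stay as the last step left them, time stands still between calls to the robot, and variables do not carry over. Pictures are saved under pics/ and viewed, at most 10 in all, crops included, and the job is handed in when it is done.

Besides the shell and the picture viewer there is one more tool, called after ">>>" in YAML: its name, and indented under it one key for each argument. jog_arm: Moves the arm, as the interface text tells. Its arguments: {"type":"object","properties":{"motion":{"type":"array"},"force":{"type":"number"}},"required":["motion"]}

```bash
mkdir -p pics; cat > h.py <<'E'
import numpy as np,cv2
from workcell import bot
def snap(n,f):
    im,d=bot.read_camera(n); np.savez('pics/'+f+'.npz',im=im,d=d); cv2.imwrite('pics/'+f+'.png',im[:,:,::-1]); return im,d
def cloud(n,d):
    c=bot.get_calibration(n); f=240/np.tan(np.radians(c['vfov'])/2)
    R=cv2.Rodrigues(np.array(c['rvec'],float))[0]; t=np.array(c['tvec'],float)
    v,u=np.mgrid[:480,:640]
    P=np.dstack([(u-c['cx'])/f*d,(v-c['cy'])/f*d,d])
    return (P-t)@R
E
python3 - <<'E'
from h import *
print(bot.read_state())
for n in('top','side'):
    im,d=snap(n,n+'1'); print(n,bot.get_calibration(n))
E
```

```text
{'time': 0.0, 'q': array([-1.33888803e+00,  2.64749792e-01,  1.60540371e+00, -1.37525997e-05,
        1.27364973e+00, -3.69414630e-02]), 'joint_vel': array([-2.24316127e-03, -9.63829552e-05, -2.06669954e-04, -6.15469087e-04,
       -1.14780623e-03, -2.51490247e-03]), 'joint_torque': array([-1.52019702e-04, -5.15112555e+01, -3.67317867e+01,  9.40774976e-05,
        1.28117338e-02,  5.07724167e-06]), 'tool_pos': array([ 0.17909451, -0.65005133,  0.22994822]), 'tcp_rot': array([-3.11107117e+00, -4.20749114e-01,  3.58262372e-04]), 'wrist_force': array([-0.29447969, -0.25547895, -0.75203421]), 'torque': array([ 0.01533218,  0.03248783, -0.03208536]), 'grip_force': 0.0, 'width': 1.0010303412358939}
top {'vfov': 45.79036728044163, 'cx': 311.8855408595542, 'cy': 244.06103330268817, 'rvec': array([ 2.09925842, -2.15125425,  0.17855012]), 'tvec': array([0.05645159, 0.62988836, 0.86076464])}
side {'vfov': 51.959245350210026, 'cx': 316.9376246386598, 'cy': 248.6358694240606, 'rvec': array([ 2.25875592, -0.64764145,  0.2834776 ]), 'tvec': array([-0.50745945,  0.27822966,  0.65661884])}
```

View pics/top1.png

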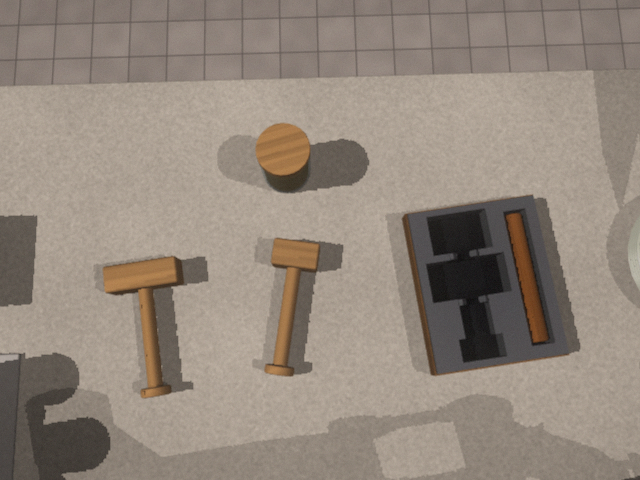

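View pics/side1.png

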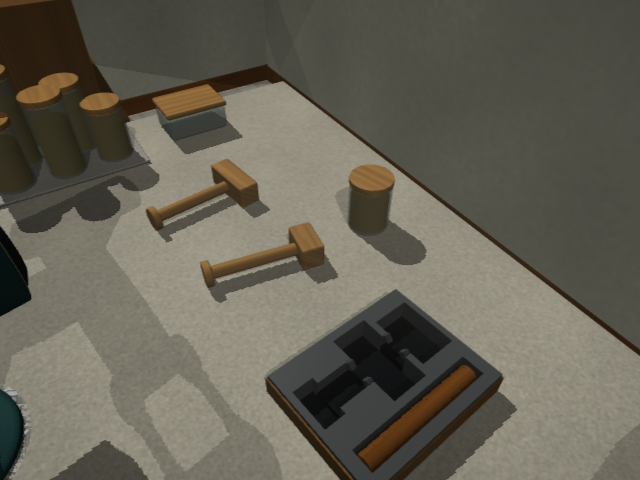

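Top view: the short-headed mallet is at about (272–320, 240–375), with its head at (296,254) and pommel at (279,370). The wide mallet is at (145,320) and the jar at (283,150). The foam spans (405–567, 197–374), with the head cut-out at its upper end (457,232) and the stick on the right. The side view agrees.

```bash
cat > m.py <<'E'
from h import *
z=np.load('pics/top1.npz'); im,d=z['im'],z['d']
W=cloud('top',d); Z=W[...,2]
print('table z',[np.round(np.median(Z[a:b,c:e]),4) for a,b,c,e in((300,340,200,240),(110,125,400,440),(400,410,500,540))],'foam top',np.median(Z[300:330,420:430]))
# mallet
hsv=cv2.cvtColor(im,cv2.COLOR_RGB2HSV)
roi=np.zeros(Z.shape,bool); roi[230:385,255:330]=1
m=roi&(Z>0.012)&(d>0)&(hsv[...,1]>90)
P=W[m]; print('n',len(P),'zmax',np.percentile(P[:,2],[50,98]))
hd=P[P[:,2]>0.044]; 
sm=m.astype(np.uint8)
# head: top face points near head; pommel
H=W[m&(Z>0.042)&(np.mgrid[:480,:640][0]<280)][:,:2]
r=cv2.minAreaRect((H*1000).astype(np.float32)); print('head rect',r)
hp=W[m&(np.mgrid[:480,:640][0]>280)&(np.mgrid[:480,:640][0]<358)]
# handle ridge: edges midline per row
mid=[]
for v in range(282,360,3):
    u=np.where(m[v])[0]; q=W[v,u]; mid.append(q[:,:2].mean(0))
mid=np.array(mid,np.float32); l=cv2.fitLine(mid,cv2.DIST_HUBER,0,.01,.01).ravel(); ax=l[:2]*np.sign(l[0])
hc=np.array(r[0])/1000; print('axis',ax,np.degrees(np.arctan2(ax[1],ax[0])),'pt',l[2:])
s=(P[:,:2]-l[2:])@ax; lat=(P[:,:2]-l[2:])@[-ax[1],ax[0]]
sH=(H-l[2:])@ax; print('s range',np.percentile(s,[.3,99.7]),'head s',np.percentile(sH,[1,99]),'head lat',np.percentile((H-l[2:])@[-ax[1],ax[0]],[1,99]))
s0=np.percentile(sH,[1,99]).mean()-.075; print('mallet origin',l[2:]+ax*s0)
# foam
roi=np.zeros(Z.shape,bool); roi[190:380,398:572]=1
t=(roi&(abs(Z-0.036)<0.006)&(hsv[...,1]<90)).astype(np.uint8)
ys,xs=np.where(t); 
cs,_=cv2.findContours(t,cv2.RETR_CCOMP,cv2.CHAIN_APPROX_NONE)
for c in cs:
    if cv2.contourArea(c)<300: continue
    c=c[:,0]; q=W[c[:,1],c[:,0]]; q=q[abs(q[:,2]-.036)<.006]
    # bbox
    print('contour',len(c),c.min(0),c.max(0))
R=cv2.minAreaRect((W[t>0][:,:2]*1000).astype(np.float32)); print('foam rect',R)
# rectified height map of the foam
a=np.radians(R[2]); 
np.savez('pics/foam.npz',t=t)
cv2.imwrite('pics/mask.png',cv2.resize(np.hstack([t[190:380,398:572]*255,sm[220:410,230:350]*255]),None,fx=2.5,fy=2.5,interpolation=0))
print(np.unique(np.round(Z[190:380,398:572],2),return_counts=True))
E
python3 m.py
```

```text
table z [np.float64(0.0005), np.float64(0.0005), np.float64(0.0006)] foam top 0.03771840154749252
n 2945 zmax [0.03897461 0.05106503]
head rect ((617.7615966796875, 69.11907958984375), (75.10576629638672, 44.40952682495117), 80.79997253417969)
axis [ 0.9872917  -0.15891847] -9.144126 pt [0.49725553 0.08820467]
s range [-0.07077501  0.14360239] head s [0.10025973 0.14347051] head lat [-0.03646437  0.03683741]
mallet origin [0.54352508 0.08075694]
foam rect ((563.8998413085938, -236.98699951171875), (266.6174621582031, 216.0150604248047), 7.284013748168945)
(array([-0.01, -0.  ,  0.01,  0.02,  0.03,  0.04,  0.05,  0.96]), array([    8, 12112,  4207,  1634,  1200,  9521,  4240,   138]))
```

View pics/mask.png

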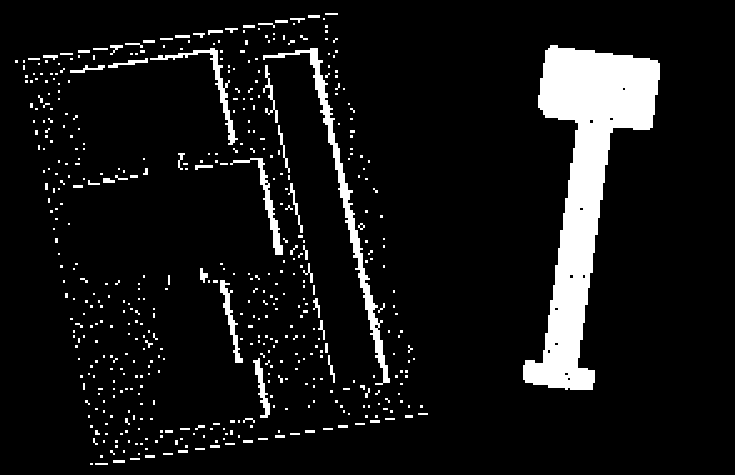

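The mallet mask is clean and its sizes match (44 x 75 head). The foam mask is spoiled by the saturation test, so I'll redo it with height and redness.

```bash
cat > f.py <<'E'
from h import *
z=np.load('pics/top1.npz'); im,d=z['im'].astype(int),z['d']
W=cloud('top',d); Z=W[...,2]
roi=np.zeros(Z.shape,bool); roi[190:380,398:572]=1
t=(roi&(abs(Z-0.0375)<0.005)&(im[...,0]-im[...,2]<25)).astype(np.uint8)
t=cv2.morphologyEx(t,cv2.MORPH_CLOSE,np.ones((3,3)))
# ray points on plane z=.0365 (rims)
c=bot.get_calibration('top'); f=240/np.tan(np.radians(c['vfov'])/2); R=cv2.Rodrigues(c['rvec'])[0]; C=-R.T@c['tvec']
v,u=np.mgrid[:480,:640]; D=np.dstack([(u-c['cx'])/f,(v-c['cy'])/f,np.ones(Z.shape)])@R
Q=(C+D*((.0365-C[2])/D[...,2])[...,None])[...,:2]
r=cv2.minAreaRect((Q[t>0]*1000).astype(np.float32)); print(r)
for yaw in (r[2],):
    a=np.radians(yaw); B=np.array([[np.cos(a),-np.sin(a)],[np.sin(a),np.cos(a)]])
    # rectified: 1 mm grid in pocket-frame directions about foam centre; rows=x (head up), cols=-y
    c0=np.array(r[0])/1000
    X,Y=np.mgrid[140:-141:-1,120:-121:-1]
    G=c0+np.dstack([X,Y])/1000@B.T
    cam=np.dstack([G,np.full(X.shape,.0365)])@R.T+c['tvec']
    pu=(cam[...,0]/cam[...,2]*f+c['cx']).astype(np.float32); pv=(cam[...,1]/cam[...,2]*f+c['cy']).astype(np.float32)
    T=cv2.remap(t*255,pu,pv,cv2.INTER_LINEAR); cv2.imwrite('pics/rect.png',np.hstack([cv2.cvtColor(T,cv2.COLOR_GRAY2BGR),cv2.remap(z['im'][...,::-1].copy(),pu,pv,1)]))
    print('c0',c0,'yaw',yaw)
    def tr(line): 
        b=line>127; return [(int(i)) for i in np.where(b[1:]!=b[:-1])[0]]
    for x in range(120,-121,-15): print('x',x,'y edges',[120-i for i in tr(T[140-x])])
    for y in (60,50,40,30,20,10,0,-10,-20): print('y',y,'x edges',[140-i for i in tr(T[:,120-y])])
E
python3 f.py
```

```text
((565.256103515625, -238.91140747070312), (262.041259765625, 212.2449493408203), 7.353843688964844)
c0 [ 0.5652561  -0.23891141] yaw 7.353843688964844
x 120 y edges [107, 95, 89, 88, 83, 77, 75, 64, 58, 44, 40, 31, 26, 22, 18, 11, 4, -1, -6, -12, -18, -21, -42, -43, -48, -62, -67, -69, -96, -97, -104, -106]
x 105 y edges [101, 99, 88, 86, 77, 76, -18, -31, -82, -87, -94, -97, -99, -101]
x 90 y edges [97, 93, 82, 80, -18, -23, -29, -39, -49, -55, -82, -91, -94, -97]
x 75 y edges [98, 97, 88, 86, -19, -24, -26, -28, -45, -54, -83, -89, -97, -99]
x 60 y edges [95, 91, 83, 81, -17, -22, -51, -54, -84, -89, -96, -106]
x 45 y edges [96, 94, 79, 78, 69, 52, 42, 39, 19, 13, 4, 3, -6, -7, -29, -32, -47, -54, -82, -87, -96, -102]
x 30 y edges [103, 102, -33, -39, -46, -47, -52, -54, -82, -87, -102, -106]
x 15 y edges [103, 101, 93, 91, -33, -36, -51, -54, -84, -87]
x 0 y edges [-33, -39, -51, -54, -82, -87]
x -15 y edges [100, 94, -33, -39, -48, -53, -84, -87]
x -30 y edges [103, 101, 80, 79, 59, 58, 18, 11, -12, -13, -36, -38, -46, -48, -51, -53, -82, -94]
x -45 y edges [104, 101, 66, 62, 54,
[... 536 characters left out ...]
-2, -7, -17, -18, -28, -31, -56, -57, -62, -64, -75, -80, -90, -91]
y 60 x edges [128, 125, 120, 118, 52, 43, -34, -37, -58, -66, -74, -76, -81, -82, -119, -120]
y 50 x edges [132, 130, 122, 118, 45, 43, -23, -24, -130, -131]
y 40 x edges [120, 118, 55, 54, 47, 44, -27, -29, -120, -121]
y 30 x edges [125, 123, 120, 118, -130, -131]
y 20 x edges [120, 119, -122, -128]
y 10 x edges [120, 119, -30, -32, -120, -122]
y 0 x edges [124, 119, 44, 42, -35, -42, -50, -55, -69, -70]
y -10 x edges [121, 119, 44, 43, -56, -58, -70, -74, -80, -99, -107, -109, -114, -115, -121, -123, -128, -130]
y -20 x edges [131, 130, 121, 51, 44, 43, -20, -21, -38, -43, -48, -51, -53, -54, -74, -76, -90, -91, -98, -100]
```

View pics/rect.png

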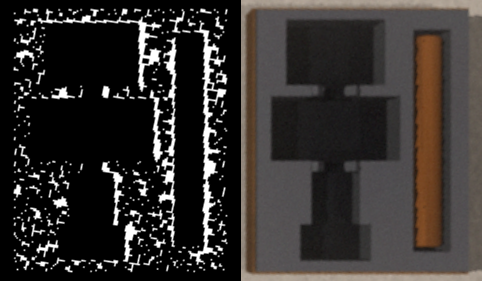

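The rectified colour view (1 mm/px) shows the cuts well, so I'll take rims from brightness gradients.

```bash
cat > g.py <<'E'
from h import *
I=cv2.imread('pics/rect.png')[:,241:]
g=cv2.GaussianBlur(cv2.cvtColor(I,cv2.COLOR_BGR2GRAY),(3,3),0).astype(int)
foam=np.median(g[200:230,20:50]); print('foam',foam)
def pr(n,l,org): # strong gradient peaks
    dl=np.gradient(l.astype(float)); out=[]
    for i in range(2,len(dl)-2):
        if abs(dl[i])>4 and abs(dl[i])==abs(dl[i-2:i+3]).max(): out.append((org-i,int(round(dl[i]))))
    print(n,out)
for nm,x0,x1 in(('head',110,70),('notch',30,0),('slot',-45,-75),('pommel',-95,-115)):
    pr(nm+' y',np.median(g[140-x0:140-x1],0),120)
for nm,y0,y1 in(('headcols',60,25),('headcolsR',-0,-12),('notchL',68,58),('pom',50,10)):
    pr(nm+' x',np.median(g[:,120-y0:120-y1],1),140)
cv2.imwrite('pics/rectbig.png',cv2.resize(I,None,fx=2.1,fy=2.1,interpolation=cv2.INTER_CUBIC)*1)
E
python3 g.py
```

```text
foam 83.0
head y [(116, -19), (75, -14), (-12, 6), (-24, 6), (-52, -11), (-56, 10), (-79, -7), (-89, 6)]
notch y [(115, -18), (104, 4), (90, -14), (-25, 7), (-39, 8), (-52, -12), (-56, 12), (-79, -6), (-83, 5), (-89, 7)]
slot y [(116, -19), (104, 4), (50, -15), (9, 6), (2, 8), (-52, -12), (-56, 12), (-79, -6), (-83, 5), (-89, 7)]
pommel y [(115, -19), (104, 5), (61, -14), (2, 6), (-9, 7), (-52, -10), (-55, 11), (-78, -4), (-89, 7)]
headcols x [(132, -14), (121, -11), (56, 8), (55, 8), (44, -8), (-21, 10), (-31, -9), (-120, 14), (-134, 20)]
headcolsR x [(132, -14), (121, -10), (55, 12), (44, -13), (-20, 14), (-84, -8), (-121, 10), (-134, 19)]
notchL x [(132, -15), (121, -10), (55, 14), (44, -13), (-20, 14), (-134, 19)]
pom x [(132, -14), (121, -11), (54, 4), (-120, 14), (-134, 20)]
```

Pocket: the cut centres agree within 1 mm and the widths (99, 129, 48, 70) match. It sits at about (0.574, -0.212) with yaw 7.35°. The mallet origin is (0.5435, 0.0808) with yaw -9.14°. Moving now.

>>> jog_arm:
  motion:
    - [1,27,-30,0,0]
    - [1,27,-30,0,0]
    - [1,27,-30,0,0]
    - [1,27,-30,0,0]
    - [1,27,-30,0,0]
    - [1,27,-30,0,0]
    - [1,27,-30,0,0]
    - [1,27,-30,0,0]
    - [1,27,-30,0,0]
    - [1,27,-30,0,0]
  force: 90

```text
time: 0.93
tool_pos: [0.36, -0.2878, 0.2309]
tcp_rot: [-3.113, -0.42, 0.0]
wrist_force: [1.9, -0.8, 0.7]
width: 1.001
grip_force: 0.0
```

>>> jog_arm:
  motion:
    - [1,27,-30,0,0]
    - [1,27,-30,0,0]
    - [1,27,-30,0,0]
    - [1,27,-30,0,0]
    - [1,27,-30,0,0]
    - [1,27,-30,0,0]
    - [1,27,-30,0,0]
    - [1,27,-30,0,0]
    - [1,27,-30,0,0]
    - [1,0,0,0,0]

```text
time: 1.77
tool_pos: [0.5245, 0.0409, 0.231]
tcp_rot: [-3.109, -0.429, -0.003]
wrist_force: [0.0, 1.1, -0.3]
width: 0.996
grip_force: 0.0
```

>>> jog_arm:
  motion:
    - [1,0,0,0,6]
    - [1,0,0,0,6]
    - [1,0,0,0,6]
    - [1,0,0,0,6]
    - [1,0,0,0,0]

```text
time: 2.18
tool_pos: [0.5219, 0.0347, 0.2307]
tcp_rot: [3.132, -0.239, -0.002]
wrist_force: [0.4, 0.8, 0.9]
width: 1.0
grip_force: 0.0
```

```bash
cat > go.py <<'E'
from h import *
import sys
x,y,zz,yaw=map(float,sys.argv[1:])
s=bot.read_state(); R=cv2.Rodrigues(s['tcp_rot'])[0]
cy=np.degrees(np.arctan2(R[1,0],R[0,0]))
print('t',s['time'],'pos',s['tool_pos'],'yaw',cy,'tilt z',R[:,2],'F',s['wrist_force'],'w',s['width'],s['grip_force'],'q6',s['q'][5])
print('delta tool mm',np.round(R.T@(np.array([x,y,zz])-s['tool_pos'])*1000,1),'twist',round(cy-yaw,2))
E
python3 go.py .5435 .0808 .1 -9.14
```

```text
t 2.1833 pos [0.52190131 0.03474466 0.2307144 ] yaw -8.739986804897077 tilt z [-1.17254476e-03 -1.61411972e-04 -9.99999300e-01] F [0.40752953 0.76903639 0.94069763] w 1.0002732733090511 0.0 q6 1.7423303601235078
delta tool mm [ 14.5 -48.8 130.7] twist 0.4
```

>>> jog_arm:
  motion:
    - [1,7,-24,0,0.4]
    - [1,7.5,-25,0,0]
    - [1,0,0,33,0]
    - [1,0,0,33,0]
    - [1,0,0,33,0]
    - [1,0,0,31,0]
    - [1,0,0,0,0]
    - [1,0,0,0,0]

```text
time: 2.85
tool_pos: [0.542, 0.0807, 0.0993]
tcp_rot: [3.131, -0.244, -0.009]
wrist_force: [-0.3, 0.0, 1.7]
width: 0.999
grip_force: 0.0
```

```bash
python3 go.py .5435 .0808 .006 -9.14; python3 - <<'E'
from h import *
snap('wrist','w1'); print(bot.get_calibration('wrist'))
E
```

```text
t 2.85 pos [0.54204684 0.08068273 0.09930619] yaw -8.907269880508299 tilt z [-5.58984463e-03 -6.00355056e-04 -9.99984196e-01] F [-0.3459388   0.04319404  1.67865565] w 0.9985386745743415 0.0 q6 1.8285985240153158
delta tool mm [ 1.9 -0.5 93.3] twist 0.23
{'vfov': 65.70646984690485, 'cx': 319.072837732816, 'cy': 232.0078918055301, 'tool_from_camera': array([[ 7.12788045e-04, -9.61723603e-01, -2.74020444e-01,
         6.90713232e-02],
       [ 9.99999601e-01,  8.33146399e-04, -3.22854729e-04,
        -1.15801237e-03],
       [ 5.38796159e-04, -2.74020104e-01,  9.61723813e-01,
        -1.42216477e-01],
       [ 0.00000000e+00,  0.00000000e+00,  0.00000000e+00,
         1.00000000e+00]])}
```

View pics/w1.png

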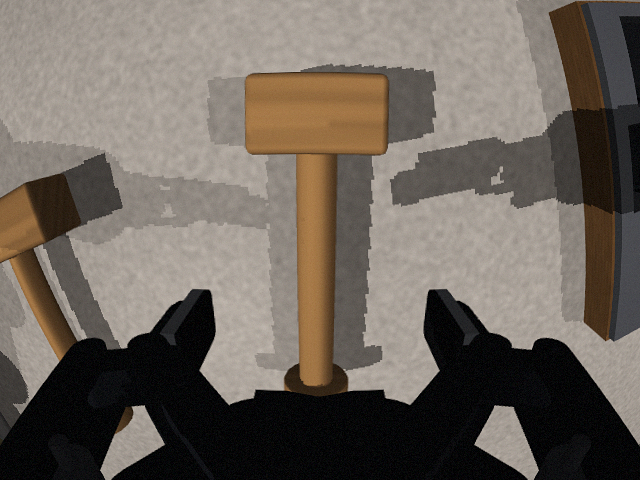

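The handle (column ~316) is centred between the fingers (212 and 428) with the head ahead, so I'll descend and grip.

>>> jog_arm:
  motion:
    - [1,1,-0.5,25,0.2]
    - [1,1,0,25,0]
    - [1,0,0,20,0]
    - [1,0,0,15,0]
    - [1,0,0,8,0]
    - [1,0,0,0,0]
    - [1,0,0,0,0]

```text
time: 3.48
tool_pos: [0.548, 0.0815, 0.0101]
tcp_rot: [-3.131, 0.251, -0.004]
wrist_force: [-0.3, 0.5, -0.4]
width: 1.0
grip_force: 0.0
```

```bash
python3 go.py .5435 .0808 .0055 -9.14
```

```text
t 3.4833 pos [0.54804408 0.08148508 0.0101361 ] yaw -9.179394978816342 tilt z [ 2.79972298e-03  2.88690681e-04 -9.99996039e-01] F [-0.25668083  0.52186523 -0.41597585] w 1.0000497101494565 0.0 q6 1.8336522302713185
delta tool mm [-4.4  1.4  4.6] twist -0.04
```

>>> jog_arm:
  motion:
    - [1,0,0,4,0]
    - [1,0,0,0,0]
    - [1,0,0,0,0]

```text
time: 3.73
tool_pos: [0.5472, 0.0815, 0.0053]
tcp_rot: [-3.131, 0.252, -0.003]
wrist_force: [-0.4, 0.5, 0.3]
width: 0.999
grip_force: 0.0
```

```bash
python3 go.py .5435 .0808 .0055 -9.14
```

```text
t 3.7333 pos [0.5471678  0.08148946 0.00530742] yaw -9.192029744321859 tilt z [ 1.71471170e-03  1.96821065e-04 -9.99998511e-01] F [-0.43017424  0.4649163   0.28490785] w 0.9993331527408708 0.0 q6 1.8340128774721072
delta tool mm [-3.5  1.3 -0.2] twist -0.05
```

>>> jog_arm:
  motion:
    - [1,-3.5,1.2,0,0]
    - [1,0,0,0,0]
    - [1,0,0,0,0]
    - [1,0,0,0,0]

```text
time: 4.07
tool_pos: [0.5426, 0.0808, 0.0044]
tcp_rot: [-3.131, 0.252, -0.0]
wrist_force: [-0.0, 0.1, -0.2]
width: 0.999
grip_force: 0.0
```

>>> jog_arm:
  motion:
    - [-1,0,0,0,0]
    - [-1,0,0,0,0]
    - [-1,0,0,0,0]
    - [-1,0,0,0,0]
    - [-1,0,0,0,0]
    - [-1,0,0,0,0]
    - [-1,0,0,0,0]
    - [-1,0,0,0,0]
    - [-1,0,0,0,0]
    - [-1,0,0,0,0]
  force: 90

```text
time: 4.9
tool_pos: [0.5429, 0.0809, 0.0046]
tcp_rot: [-3.131, 0.252, -0.001]
wrist_force: [-1.8, 1.4, 5.0]
width: 0.254
grip_force: 88.0
```

```bash
python3 go.py .5435 .0808 .0055 -9.14
```

```text
t 4.9 pos [0.54287507 0.08089713 0.00461757] yaw -9.187923512708533 tilt z [ 3.36033168e-04  1.28732647e-04 -9.99999935e-01] F [-1.82985319  1.41117951  4.99393692] w 0.25413500650752613 88.00878524780273 q6 1.8335529043532708
delta tool mm [ 0.6 -0.  -0.9] twist -0.05
```

Gripped at 88 N with width 0.254 (about 22–24 mm). Lifting.

>>> jog_arm:
  motion:
    - [-1,0,0,-8,0]
    - [-1,0,0,-15,0]
    - [-1,0,0,-20,0]
    - [-1,0,0,-20,0]
    - [-1,0,0,-20,0]
    - [-1,0,0,-15,0]
    - [-1,0,0,-8,0]
    - [-1,0,0,0,0]

```text
time: 5.57
tool_pos: [0.5438, 0.0808, 0.112]
tcp_rot: [-3.131, 0.252, -0.005]
wrist_force: [0.6, -0.9, -2.5]
width: 0.253
grip_force: 88.1
```

```bash
python3 go.py .5734 -.212 .11 7.35
```

```text
t 5.5667 pos [0.54383244 0.08079049 0.112046  ] yaw -9.210219345111907 tilt z [ 3.14023753e-03  2.57015815e-04 -9.99995036e-01] F [ 0.58129074 -0.86810015 -2.52469275] w 0.2532179202477289 88.14608573913574 q6 1.8337995834150285
delta tool mm [ 76.  284.3   2.1] twist -16.56
```

>>> jog_arm:
  motion:
    - [-1,5,20,0,0]
    - [-1,8,30,0,0]
    - [-1,8,30,0,0]
    - [-1,8,30,0,0]
    - [-1,8,30,0,0]
    - [-1,8,30,0,0]
    - [-1,8,30,0,0]
    - [-1,8,30,0,0]
    - [-1,8,30,0,0]
    - [-1,7,24,0,0]

```text
time: 6.4
tool_pos: [0.5708, -0.2136, 0.1081]
tcp_rot: [-3.131, 0.253, 0.005]
wrist_force: [0.4, -0.2, -3.0]
width: 0.253
grip_force: 88.5
```

>>> jog_arm:
  motion:
    - [-1,0,0,0,-3]
    - [-1,0,0,0,-5]
    - [-1,0,0,0,-5]
    - [-1,0,0,0,-3.5]
    - [-1,0,0,0,0]
    - [-1,0,0,0,0]

```text
time: 6.9
tool_pos: [0.5711, -0.2114, 0.1084]
tcp_rot: [-3.134, -0.197, 0.004]
wrist_force: [0.1, 0.5, -3.0]
width: 0.252
grip_force: 88.6
```

```bash
python3 go.py .5734 -.212 .11 7.35; python3 -c "
from h import *
snap('top','top2')
I=cv2.imread('pics/top2.png')[170:400,380:600]; cv2.imwrite('pics/top2c.png',cv2.resize(I,None,fx=2.5,fy=2.5))"
```

```text
t 6.9 pos [ 0.57110465 -0.2113694   0.10843206] yaw 7.188110972222836 tilt z [-0.00288265  0.00107732 -0.99999526] F [ 0.11188066  0.45101421 -2.9979845 ] w 0.2522775956389198 88.61551523208618 q6 1.050103531563286
delta tool mm [ 2.2  0.9 -1.6] twist -0.16
```

>>> jog_arm:
  motion:
    - [-1,2,1,10,-0.2]
    - [-1,0,0,20,0]
    - [-1,0,0,10,0]
    - [-1,0,0,0,0]
    - [-1,0,0,0,0]

```text
time: 7.37
tool_pos: [0.5732, -0.2119, 0.0686]
tcp_rot: [-3.133, -0.205, 0.005]
wrist_force: [-1.6, -0.3, -2.4]
width: 0.254
grip_force: 88.6
```

```bash
python3 go.py .5734 -.212 .0126 7.35; python3 -c "
from h import *
snap('wrist','w2')"
```

```text
t 7.3667 pos [ 0.57319037 -0.21185939  0.06863381] yaw 7.488929199258952 tilt z [-0.00315773  0.00130692 -0.99999416] F [-1.55676405 -0.34946705 -2.39166661] w 0.2536968926629998 88.62224578857422 q6 1.0453038793181995
delta tool mm [ 0.4  0.3 56. ] twist 0.14
```

View pics/w2.png

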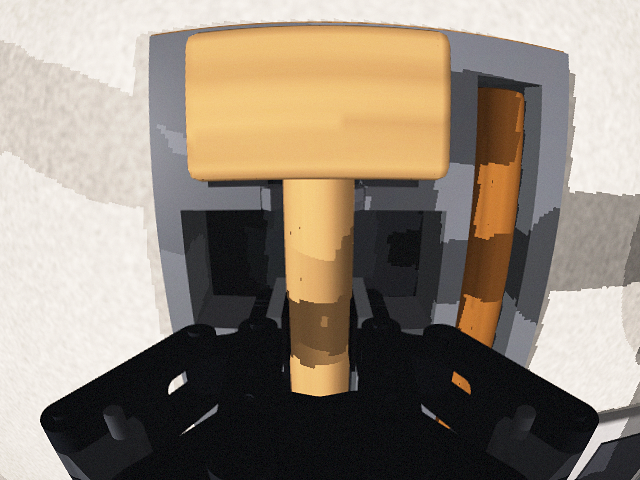

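The handle (284–355) and the notch and head-cut edges (180–447, 208–420) are nearly centred; the wrist view suggests the pocket is about 2 mm toward tool -y. Clearances are about 11 mm. I'll split the difference and lower.

>>> jog_arm:
  motion:
    - [-1,0.3,-1.5,0,0]
    - [-1,0,0,10,0]
    - [-1,0,0,10,0]
    - [-1,0,0,10,0]
    - [-1,0,0,6,0]
    - [-1,0,0,4,0]
    - [-1,0,0,0,0]
    - [-1,0,0,0,0]

```text
time: 8.08
tool_pos: [0.5743, -0.2109, 0.0298]
tcp_rot: [-3.135, -0.206, 0.001]
wrist_force: [1.5, 0.4, -3.1]
width: 0.255
grip_force: 90.3
```

>>> jog_arm:
  motion:
    - [-1,0,0,4,0]
    - [-1,0,0,4,0]
    - [-1,0,0,0,0]
    - [-1,0,0,0,0]

```text
time: 8.42
tool_pos: [0.5741, -0.2098, 0.022]
tcp_rot: [-3.133, -0.205, 0.001]
wrist_force: [-0.9, 5.7, -0.6]
width: 0.251
grip_force: 90.5
```

```bash
python3 go.py .5734 -.2105 .0126 7.35
```

```text
t 8.4167 pos [ 0.5741351  -0.20978481  0.02204773] yaw 7.477279776482569 tilt z [-9.82974043e-04  1.77661346e-03 -9.99997939e-01] F [-0.91248829  5.72299176 -0.57068444] w 0.25052832495439453 90.45922994613647 q6 1.0474558324708045
delta tool mm [-0.8  0.6  9.4] twist 0.13
```

>>> jog_arm:
  motion:
    - [-1,0,-1,0,0]
    - [-1,0,0,0,0]
    - [-1,0,0,3,0]
    - [-1,0,0,3,0]
    - [-1,0,0,0,0]
    - [-1,0,0,0,0]

```text
time: 8.92
tool_pos: [0.5738, -0.2096, 0.015]
tcp_rot: [-3.134, -0.205, 0.002]
wrist_force: [2.0, 3.7, -8.0]
width: 0.251
grip_force: 90.3
```

```bash
python3 go.py .5734 -.2095 .0126 7.35
```

```text
t 8.9167 pos [ 0.57378482 -0.20962714  0.01501821] yaw 7.497745350910448 tilt z [-1.13431200e-03  6.14207871e-04 -9.99999168e-01] F [ 2.00950673  3.7104598  -8.00555738] w 0.25112303745200576 90.3373396396637 q6 1.0486961456165562
delta tool mm [-0.4 -0.2  2.4] twist 0.15
```

>>> jog_arm:
  motion:
    - [-1,0,0,2,0]
    - [-1,0,0,1.5,0]
    - [-1,0,0,0,0]
    - [-1,0,0,0,0]
    - [-1,0,0,0,0]

```text
time: 9.33
tool_pos: [0.574, -0.2097, 0.0127]
tcp_rot: [-3.134, -0.205, 0.001]
wrist_force: [-1.4, 4.6, -2.7]
width: 0.252
grip_force: 91.0
```

```bash
python3 go.py .5734 -.2095 .0126 7.35
```

```text
t 9.3333 pos [ 0.57396507 -0.20966505  0.01268299] yaw 7.4885432546610184 tilt z [-9.46076540e-04  7.00620933e-04 -9.99999307e-01] F [-1.35184758  4.55491219 -2.67479861] w 0.2521053428674042 91.01099252700806 q6 1.0486945962416545
delta tool mm [-0.5 -0.2  0.1] twist 0.14
```

>>> jog_arm:
  motion:
    - [-1,0,0,1,0]
    - [-1,0,0,0,0]
    - [-1,0,0,1,0]
    - [-1,0,0,0,0]
    - [-1,0,0,0,0]

```text
time: 9.75
tool_pos: [0.574, -0.2097, 0.0126]
tcp_rot: [-3.134, -0.205, 0.002]
wrist_force: [-6.6, 7.5, 9.6]
width: 0.25
grip_force: 92.5
```

```bash
python3 go.py .5734 -.2095 .0126 7.35
```

```text
t 9.75 pos [ 0.57395667 -0.20966895  0.0126019 ] yaw 7.493975848619617 tilt z [-1.32916522e-03  7.85228554e-04 -9.99998808e-01] F [-6.60857757  7.48258932  9.59081415] w 0.2497320171335566 92.53021359443665 q6 1.0486856670710651
delta tool mm [-0.5 -0.2  0. ] twist 0.14
```

It is resting on the floor at the expected height (TCP 12.6 mm, force up). I'll release, rise and look.

>>> jog_arm:
  motion:
    - [0.7,0,0,-1,0]
    - [0.7,0,0,0,0]
    - [0.7,0,0,0,0]
    - [0.7,0,0,0,0]
    - [0.7,0,0,0,0]
    - [0.7,0,0,0,0]
    - [0.7,0,0,0,0]
    - [0.7,0,0,0,0]

```text
time: 10.42
tool_pos: [0.5744, -0.21, 0.0117]
tcp_rot: [3.135, 0.206, -0.0]
wrist_force: [1.1, -1.0, 0.3]
width: 0.851
grip_force: 0.0
```

>>> jog_arm:
  motion:
    - [0.7,0,0,-5,0]
    - [0.7,0,0,-10,0]
    - [0.7,0,0,-20,0]
    - [0.7,0,0,-20,0]
    - [0.7,0,0,-20,0]
    - [0.7,0,0,-15,0]
    - [0.7,0,0,0,0]

```text
time: 11.0
tool_pos: [0.5776, -0.2112, 0.1072]
tcp_rot: [3.131, 0.205, 0.012]
wrist_force: [0.2, 0.0, 0.4]
width: 0.852
grip_force: 0.0
```

>>> jog_arm:
  motion:
    - [0.7,-20,0,-20,0]
    - [0.7,-20,0,-20,0]
    - [0.7,-20,0,-20,0]
    - [0.7,-25,0,-20,0]
    - [0.7,-25,0,-20,0]
    - [0.7,-25,0,0,0]
    - [0.7,0,30,0,0]
    - [0.7,0,30,0,0]
    - [0.7,0,30,0,0]
    - [0.7,0,0,0,0]

```text
time: 11.83
tool_pos: [0.4526, -0.3212, 0.2019]
tcp_rot: [3.132, 0.201, 0.001]
wrist_force: [-0.1, -0.0, 0.6]
width: 0.851
grip_force: 0.0
```

```bash
python3 go.py .5734 -.2095 .0126 7.35; cat > c.py <<'E'
from h import *
snap('top','top3'); snap('side','side3')
a=cv2.imread('pics/top3.png')[180:390,390:590]; b=cv2.imread('pics/side3.png')[280:480,250:520]
cv2.imwrite('pics/c3.png',np.hstack([cv2.resize(a,(380,400)),cv2.resize(b,(420,400))]))
z=np.load('pics/top3.npz'); im,d=z['im'].astype(int),z['d']; W=cloud('top',d); r=np.zeros(d.shape,bool); r[190:380,398:508]=1
m=r&(im[...,0]-im[...,2]>30)&(W[...,2]>.015)&(d>0)&(d<1)
n,l,st,_=cv2.connectedComponentsWithStats(m.astype(np.uint8)); print(st[1:][st[1:,4]>200])
k=1+np.argmax(st[1:,4]); P=W[l==k]; a=np.radians(7.35); B=np.array([[np.cos(a),-np.sin(a)],[np.sin(a),np.cos(a)]])
q=(P[:,:2]-[.574,-.212])@B
for nm,lo,hi in(('pom',-.125,-.108),('handle-',-.1,-.05),('mid',-.03,.03),('handle+',.03,.05),('head',.058,.095)):
    s=(q[:,0]>lo)&(q[:,0]<hi); print(nm,s.sum(),'z med,p95',np.percentile(P[s,2],[50,95]),'y',np.percentile(q[s,1],[2,98]))
print('x',np.percentile(q[:,0],[.5,99.5]))
E
python3 c.py
```

```text
t 11.8333 pos [ 0.45255744 -0.32115816  0.20189727] yaw 7.35640461474747 tilt z [ 0.0011539  -0.00327121 -0.99999398] F [-0.05963422 -0.02048957  0.58399454] w 0.850781706230575 0.0 q6 0.7822806788119574
delta tool mm [134.  -95.9 189.1] twist 0.01
[[ 403  214  105  162  889]
 [ 433  214   64  139 3064]]
pom 195 z med,p95 [0.05321557 0.05709235] y [-0.01813324  0.02509372]
handle- 472 z med,p95 [0.04246398 0.04629451] y [-0.00763438  0.01391062]
mid 548 z med,p95 [0.0424768  0.04656203] y [-0.00786421  0.01414722]
handle+ 166 z med,p95 [0.04290458 0.04582721] y [-0.00725045  0.01447692]
head 1134 z med,p95 [0.05632661 0.05908855] y [-0.03400147  0.04096791]
x [-0.11711183  0.09752001]
```

View pics/c3.png

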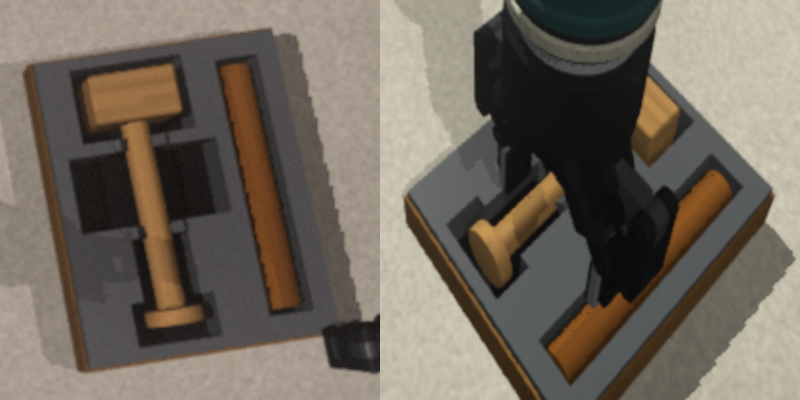

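The mallet is home and level. The head top is at 56 mm (8 + 48), handle heights match to within 0.5 mm along its length, all parts are inside the cuts, and the gripper is clear above.

```bash
python3 -c "
from workcell import bot
print(bot.finish_job())"
```

```text
the job is handed in; nothing more can be done
None
```

The short-headed mallet is pressed down level and fully home in the foam pocket and released, and I handed the job in at about 12 s; the wide-headed mallet and jar were left alone, and the hand-in gave no verdict.

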